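Pin the strap, seat the thumbscrew, back it off a quarter turn and hold

ROBOT

A 6-joint arm with a two-finger parallel gripper is mounted at the origin on the work surface; the furniture and walls round the work are solid. World frame = base frame: x ahead of the robot, y to its left, z up, the work surface at z = 0. Lengths are in m, angles in rad, forces in N, time in s.
With the tool pointing down it reaches from about 0.3 to 0.775 m from the base axis. Payload 14.6 kg.
Tool frame: the origin (TCP) lies at the very end of the fingers, on their centre line; the grasp point (between the pads) lies 19 mm behind it; y points along the fingers, x is the direction in which the jaws open and shut, and the axes are right-handed (so a half turn about y gives the same grasp; the last joint's range is limited). The gripper opens to 94 mm and grips with 3 to 60 N. Pads are 16 mm wide; open, the fingers measure 119 mm over their backs; the gripper's body (75 mm by 177 mm) begins 78 mm behind the grasp point.
Start: joints at [1.219, 0.3, 1.521, -0, 1.321, -0.067], TCP at [0.155, 0.528, 0.205] pointing down, gripper open.
Joint ranges: [-3.03, 3.03], [-0.79, 2.21], [0.23, 2.52], [-1.04, 4.18], [0, 3.07], [-2.55, 2.55]. Speed limits (rad/s): [2.22, 2.22, 2.57, 3.14, 3.14, 3.14].

INTERFACE

Orientations are given as [roll, pitch, yaw] about the fixed x, y, z axes, in that order (R = Rz(yaw) Ry(pitch) Rx(roll)).
In Python, from station import get_obs, cams, hand_in gives the robot as it stands. The module is installed in compiled form; this text tells all that it offers.
- The arm moves only by the tool step_arm, never from a script. Its argument "plan" is a list of rows, each an object with "grip": the closure, from -1 (fully open) to 1 (shut), so that 0 is half open; "slide": the shift along the tool's x, y, z in m, a list of three; "spin": the turn about the tool's y in degrees. A call has 1 to 20 rows; each row shifts and turns the commanded pose from where the row before left it, along the tool's axes as they then stand; what a row does not reach is not made up. A row lasts 1/12 s, in which the tool goes at most 41.7 mm and 7.16 degrees, less where a joint would pass 70% of its speed; a pose out of reach is approached as far as the arm can. A call is refused whole if a number of a shift passes 0.0417 or a number of a turn 7.16, either way. A call with a gripper value outside its range is refused whole. The fingers move at their own pace and stop on an object; "force" is the grip in N (left out, the last holds). Time passes only in rows, so rows that do not move let the fingers close. It gives the time, the measured TCP pose, the force and the opening at its end, in the units of the state.
- get_obs(): the state, without advancing time (a new reading comes with each control period).
- cams.camera(name): name is "scene" or "top" or "wrist"; returns the picture (384x512x3 uint8, blue, green, red); there is no depth.
- cams.calibration(name): a dict with "K" (3x3 intrinsics, pixels), "T" (4x4, takes a point from camera to world coordinates). Camera axes: x right, y up, looking along -z (the intrinsics and any distortion apply to the point x, -y, -z); pixel columns grow to the right and rows downward; lengths in m; the calibration is good to about 2 mm. A picture is of the moment at which its call begins: read the wrist's pose just before it. calibration takes no time and is no camera call; for the wrist camera it gives the pose at the moment of the call.
- hand_in(): hands the job in, once; it reports no verdict.
The state is a dict: "time_s": time; "qpos": joint angles; "joint_vel": joint speeds; "tau": joint torques, N m; "ee_pos": TCP position; "eef_rot": TCP orientation; "force": force on the tool from outside, world axes, zero at the start; "moment": the same for the moment, N m; "grip_width": finger opening in m.
Only numpy, scipy, OpenCV 4.12 (cv2) and the standard library are available. Lean on these libraries where they do the work, as an engineer would, in place of code of your own. Each camera call takes 0.05 s, during which the arm holds its last target.

TASK

Take the red-headed locating pin out of its stand and push it all the way down through the hole in the aluminium strap of the blue welding fixture, then let go of it. Then turn the black wing thumbscrew at the strap's other end clockwise (seen from above) until it seats, and back it off a quarter turn so the strap can float. Finish while still gripping the thumbscrew there, the pin left fully home, and leave the gauge block, V-block and magnet alone.

Things in the scene. Friction and masses are not known exactly. Their poses are not given: they have to be found in the camera images.
- pin_grip (a point): Centre of the pin's red round grip. The pin is a loose steel pin, about 80 g, upright and head up: grip 18 mm in diameter and 28 mm high, under it a steel collar 26 mm in diameter and 4 mm thick, under that a 12 mm shank 46 mm long with a chamfered tip. This point is 14 mm below the pin's top, 18 mm above the collar's underside and 64 mm above the tip; z runs along the pin, up. The pin starts in the stand with its collar resting on the stand's top.
- pin_collar (a point): Centre of the underside of the pin's collar, on the pin's axis, 18 mm below point pin_grip; axes as pin_grip.
- pin_stand: Fixed grey block, 56 x 56 x 50 mm, with a 15 mm hole 48 mm deep in the middle of its top, from which the pin is lifted; origin at the centre of its underside, z up.
- fixture: Fixed welding fixture: dark base plate 84 mm (its x) x 190 mm (its y) x 12 mm, blue posts, and across them an aluminium strap, fixed, whose top is 64 mm above the table. Origin at the centre of the underside, z up. The strap's hole lies at its y = +55 mm, the thumbscrew's upright axis at its y = -55 mm, both at its x = 0.
- strap_hole (a point): Centre of the hole's mouth, level with the strap's top (64 mm above the table). The hole is upright, 14 mm in diameter with a 2 mm chamfer, goes right through the 12 mm thick strap, and below it there is 40 mm of open space above the base plate. The pin is fully home when its collar rests on the strap, with point pin_grip 18 mm above this point.
- wing (a point): Centre of the thumbscrew's black wing grip, on the screw's axis, 94 mm above the table: a bar 46 mm long (this point's x), 14 mm thick (its y) and 26 mm high, its top 107 mm above the table; a white mark lies on top towards its -x end. Below the wing are a hub 22 mm in diameter, 8 mm high, and a steel collar 32 mm in diameter. Its axes turn with the screw.
- thumbscrew (a joint): Turn of the thumbscrew in rad: 0 = seated (a hard stop), growing as it is unscrewed, counter-clockwise from above; it can go to 4.0. At 0 the wing's x axis points along the fixture's x axis, at q it is turned by +q about the vertical. Turns stiffly with about 0.06 N m of friction and stays where it is left; its rise along the thread is too small to matter and is not modelled.
- gauge_block: ground grey steel setting block with six dark dots on top, 50 x 75 x 25 mm, flat on the table; origin at the centre of its underside; a bystander, leave it alone
- v_block: light grey steel V-block, 45 x 50 x 42 mm, flat on the table; origin at the centre of its underside; a bystander, leave it alone
- weld_magnet: red welding magnet lying flat, 78 x 105 x 20 mm; origin at the centre of its underside; a bystander, leave it alone

How it is judged:
On the way, in this order (a step that is already met when the one before it is completed fails the run):
1. the pin is fully home in the strap's hole and let go (horizontal distance between pin_collar and strap_hole below 0.004 m and z of pin_collar in the frame of strap_hole below 0.003 m and angle between pin_grip's own z axis and vertical below 0.1 rad and contact force between the fingers and pin below 0.1 N), for 0.2 s.
2. the thumbscrew is turned clockwise until it seats (horizontal distance between pin_collar and strap_hole below 0.004 m and z of pin_collar in the frame of strap_hole below 0.003 m and angle between pin_grip's own z axis and vertical below 0.1 rad and value of joint thumbscrew below 0.06 rad), for 0.2 s.
3. the thumbscrew is backed off a quarter turn, still gripped (horizontal distance between pin_collar and strap_hole below 0.004 m and z of pin_collar in the frame of strap_hole below 0.003 m and angle between pin_grip's own z axis and vertical below 0.1 rad and value of joint thumbscrew between 1.27 and 1.87 rad and contact force between the fingers and thumbscrew above 2 N), for 0.2 s.
At the end, for the whole second after the job is handed in: The fingers still grip the thumbscrew (over 2 N of contact) at rest, a quarter turn (1.57 rad, within 0.3) unscrewed from its seat; the pin, untouched, stands in the strap's hole with its collar on the strap (within 3 mm in height, 4 mm sideways, 0.1 rad of upright) (all of step 3 and contact force between each of the arm, the fingers and pin below 0.1 N and velocity of joint thumbscrew between -0.1 and 0.1 rad/s); the arm keeps its last pose, push and grip.
It fails at once if the gauge block is pushed more than 20 mm away (distance of gauge_block from where it was at the start of the episode above 0.02 m).
It fails at once if the v block is pushed more than 20 mm away (distance of v_block from where it was at the start of the episode above 0.02 m).
It fails at once if the weld magnet is pushed more than 20 mm away (distance of weld_magnet from where it was at the start of the episode above 0.02 m).
It also fails if it takes over 58 s, if anything falls off the work surface, if the arm or the gripper's body presses on something with over 40 N, if the wrist force passes 120 N, or if a joint passes its speed limit or range.

## Working session

There is one attempt and no reset: what is moved stays moved. The work goes in short steps, Python scripts to look and compute and a tool call to move; the robot and the scene stay as the last step left them, time stands still between calls to the robot, and variables do not carry over. Pictures are saved under pics/ and viewed, and the job is handed in when it is done.

Besides the shell and the picture viewer there is one more tool, called after "Emit:" as a command line: name --argument value ..., lists and objects as JSON in quotes. step_arm: Moves the arm, as the interface text tells. Its arguments: {"type":"object","properties":{"plan":{"type":"array","items":{"type":"object","properties":{"grip":{"type":"number"},"slide":{"type":"array","items":{"type":"number"}},"spin":{"type":"number"}}}},"force":{"type":"number"}},"required":["plan"]}

```bash
mkdir -p pics; python3 - <<'E'
from station import get_obs,cams
import cv2,numpy as np
o=get_obs()
for k,v in o.items(): print(k,np.round(v,4))
for n in ["scene","top","wrist"]:
    im=cams.camera(n); cv2.imwrite(f"pics/{n}0.png",im)
    c=cams.calibration(n); print(n,c.keys()); print(np.round(c["K"],2),np.round(c["T"],4))
E
```

```text
time_s 0.0
qpos [ 1.2194  0.3005  1.5216  0.      1.3207 -0.0666]
joint_vel [ 0.0012 -0.0001 -0.0006  0.0016 -0.0025  0.0001]
tau [ 5.00000e-04 -5.31816e+01 -3.52740e+01  7.09000e-02  2.44000e-02
 -1.00000e-04]
ee_pos [0.1544 0.5276 0.2049]
eef_rot [-1.5707e+00  1.2000e-03  1.2860e+00]
force [-0.0597 -0.1791 -0.6072]
moment [-0.0088 -0.0125 -0.0248]
grip_width 0.0937
scene dict_keys(['K', 'T'])
[[483.79   0.   258.02]
 [  0.   483.79 184.96]
 [  0.     0.     1.  ]] [[ 0.7834  0.368  -0.5009 -0.1357]
 [-0.6215  0.4572 -0.6362 -0.754 ]
 [-0.0051  0.8097  0.5868  0.8418]
 [ 0.      0.      0.      1.    ]]
top dict_keys(['K', 'T'])
[[396.56   0.   259.07]
 [  0.   396.56 187.54]
 [  0.     0.     1.  ]] [[ 0.0158  0.982  -0.188   0.2595]
 [-0.9998  0.0181  0.0104  0.033 ]
 [ 0.0136  0.1878  0.9821  1.3034]
 [ 0.      0.      0.      1.    ]]
wrist dict_keys(['K', 'T'])
[[296.78   0.   259.09]
 [  0.   296.78 187.83]
 [  0.     0.     1.  ]] [[ 2.819e-01 -9.217e-01 -2.665e-01  7.640e-02]
 [ 9.594e-01  2.706e-01  7.920e-02  5.513e-01]
 [-9.000e-04 -2.780e-01  9.606e-01  3.837e-01]
 [ 0.000e+00  0.000e+00  0.000e+00  1.000e+00]]
```

View pics/scene0.png

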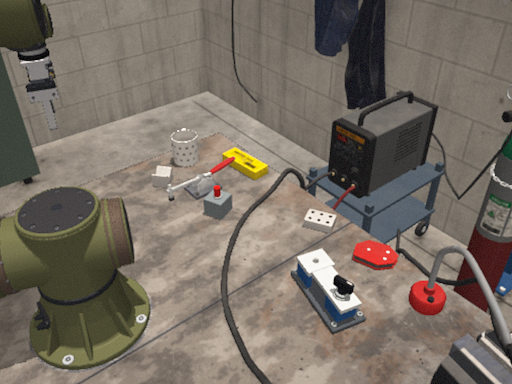

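View pics/top0.png

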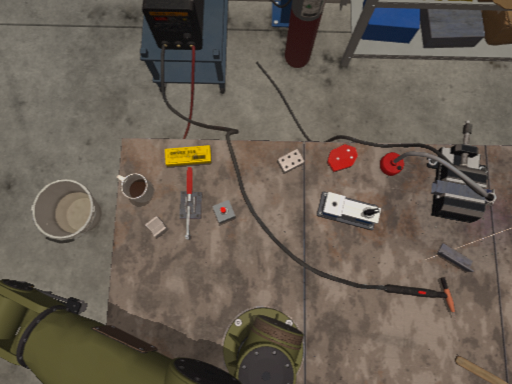

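View pics/wrist0.png

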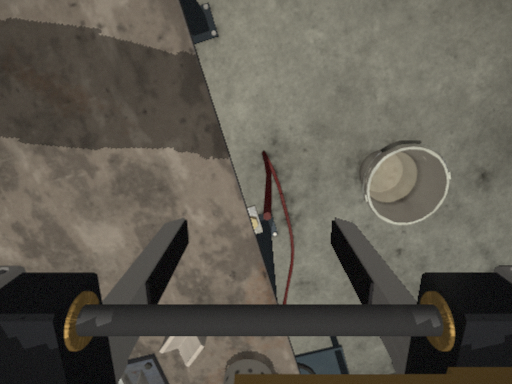

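```bash
python3 - <<'E'
import cv2,numpy as np
t=cv2.imread("pics/top0.png");s=cv2.imread("pics/scene0.png")
def cr(im,x,y,w,h,k,n): cv2.imwrite(n,cv2.resize(im[y:y+h,x:x+w],None,fx=k,fy=k,interpolation=cv2.INTER_CUBIC))
a=cv2.resize(t[190:240,200:250],None,fx=10,fy=10,interpolation=cv2.INTER_CUBIC)[:, :390]
b=cv2.resize(t[185:235,310:390],None,fx=10,fy=10,interpolation=cv2.INTER_CUBIC)
cv2.imwrite("pics/tb.png",b)
cr(s,195,175,50,50,10,"pics/sa.png"); cr(s,285,240,80,60+30,6,"pics/sb.png"); cr(t,200,190,50,50,10,"pics/ta.png")
E
```

```text
(no output)
```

View pics/ta.png

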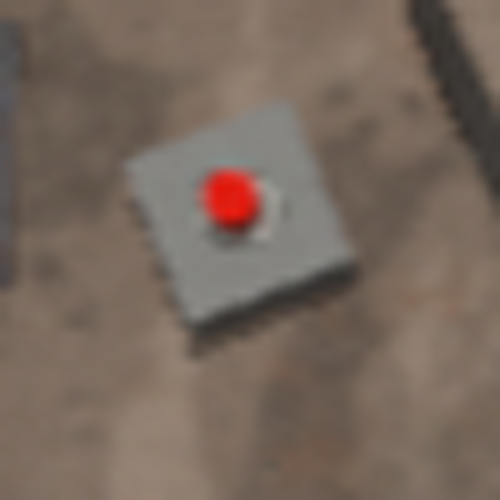

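View pics/tb.png

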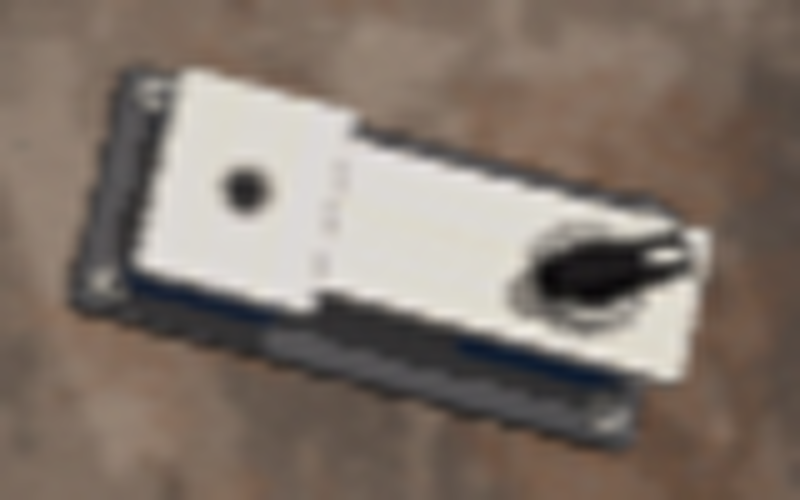

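View pics/sa.png

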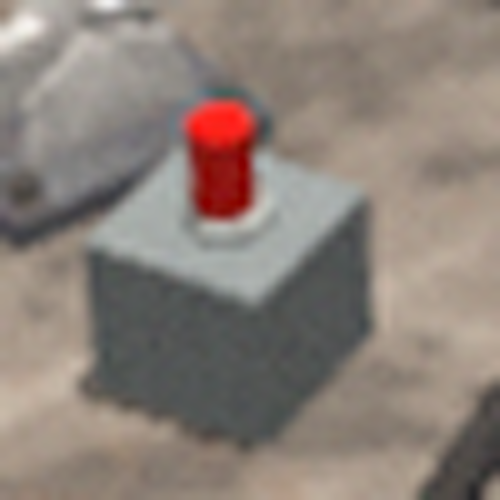

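View pics/sb.png

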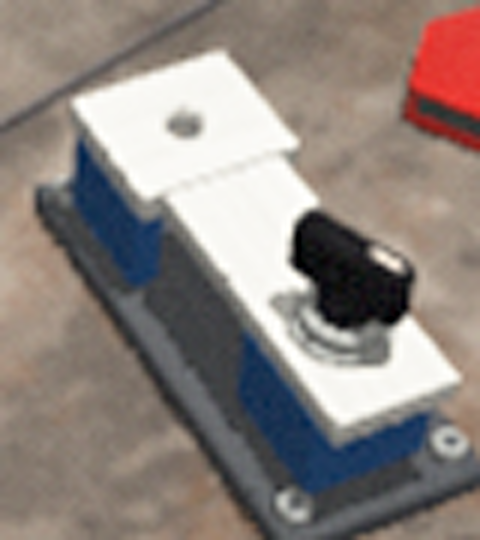

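```bash
cat > h.py <<'E'
from station import get_obs,cams
import cv2,numpy as np
def ray(n,u,v,c=None):
    c=c or cams.calibration(n);K,T=np.array(c["K"]),np.array(c["T"])
    d=T[:3,:3]@np.array([(u-K[0,2])/K[0,0],-(v-K[1,2])/K[1,1],-1]);return T[:3,3],d
def pl(n,u,v,z,c=None):
    o,d=ray(n,u,v,c);return o+d*(z-o[2])/d[2]
def px(n,p,c=None):
    c=c or cams.calibration(n);K,T=np.array(c["K"]),np.array(c["T"])
    q=T[:3,:3].T@(np.array(p)-T[:3,3]);return np.array([K[0,0]*q[0]/-q[2]+K[0,2],K[1,1]*-q[1]/-q[2]+K[1,2]])
def tri(a,b):
    (o1,d1),(o2,d2)=a,b;d1=d1/np.linalg.norm(d1);d2=d2/np.linalg.norm(d2)
    s=np.linalg.lstsq(np.c_[d1,-d2],o2-o1,rcond=None)[0];p,q=o1+s[0]*d1,o2+s[1]*d2
    return (p+q)/2,np.linalg.norm(p-q)
def uc(x,y,x0,y0,k): return (x+.5)/k-.5+x0,(y+.5)/k-.5+y0
def crop(im,x,y,w,h,k,n): cv2.imwrite(n,cv2.resize(im[y:y+h,x:x+w],None,fx=k,fy=k,interpolation=cv2.INTER_CUBIC))
E
python3 - <<'E'
from h import *
np.set_printoptions(precision=4,suppress=True)
ta=lambda x,y:uc(x,y,200,190,10); tb=lambda x,y:uc(x,y,310,185,10); sa=lambda x,y:uc(x,y,195,175,10); sb=lambda x,y:uc(x,y,285,240,6)
for nm,a,b,z in [("pin",ta(231,197),sa(220,122),.082),("hole",tb(245,190),sb(184,124),.064),("stripNE",tb(185,70),sb(222,50),.064),("stripcornSE",tb(705,232),sb(462,378),.064),("SW",tb(685,380),sb(335,430),.064),("NW",tb(137,268),sb(72,102),.064),("wing+x",tb(547,275),sb(312,225),.107),("wing-x",tb(690,252),sb(395,270),.107)]:
    print(nm,pl("top",*a,z),pl("scene",*b,z),*tri(ray("top",*a),ray("scene",*b)))
for nm,p in [("standcorners",q) for q in [(128,165),(288,103),(352,250),(192,322)]]: print(pl("top",*ta(*p),.05))
for p in [(90,245),(255,305),(370,195),(200,150)]: print(pl("scene",*sa(*p),.05))
E
```

```text
pin [0.4227 0.1319 0.082 ] [0.4217 0.1326 0.082 ] [0.4221 0.1322 0.0821] 0.0011639737602702237
hole [ 0.4495 -0.2182  0.064 ] [ 0.449  -0.2182  0.064 ] [ 0.4493 -0.2182  0.0638] 0.00042762780644727303
stripNE [ 0.4878 -0.1999  0.064 ] [ 0.4884 -0.1983  0.064 ] [ 0.4873 -0.1995  0.0655] 0.00032783152641824634
stripcornSE [ 0.4386 -0.3639  0.064 ] [ 0.4383 -0.3656  0.064 ] [ 0.4391 -0.3646  0.0624] 0.0006242132471476942
SW [ 0.3916 -0.3557  0.064 ] [ 0.3882 -0.354   0.064 ] [ 0.3901 -0.3546  0.0637] 0.0035926329795212277
NW [ 0.424  -0.1836  0.064 ] [ 0.424  -0.1832  0.064 ] [ 0.4239 -0.1835  0.0643] 0.00019274426709624793
wing+x [ 0.4183 -0.3013  0.107 ] [ 0.417  -0.3101  0.107 ] [ 0.421  -0.3046  0.0992] 0.003867814887510472
wing-x [ 0.4262 -0.3453  0.107 ] [ 0.424  -0.3418  0.107 ] [ 0.4244 -0.3435  0.1088] 0.0036613946902068783
[0.4366 0.1676 0.05  ]
[0.4575 0.1173 0.05  ]
[0.4107 0.0956 0.05  ]
[0.3869 0.1455 0.05  ]
[0.3862 0.1455 0.05  ]
[0.4059 0.0964 0.05  ]
[0.4579 0.1165 0.05  ]
[0.4335 0.1626 0.05  ]
```

Emit:
step_arm --plan '[{"grip": 0, "slide": [-0.0152, 0, -0.0184]}, {"grip": 0, "slide": [-0.0152, 0, -0.0184]}, {"grip": 0, "slide": [-0.0152, 0, -0.0184]}, {"grip": 0, "slide": [-0.0152, 0, -0.0184]}, {"grip": 0, "slide": [-0.0152, 0, -0.0184]}, {"grip": 0, "slide": [-0.0152, 0, -0.0184]}, {"grip": 0, "slide": [-0.0152, 0, -0.0184]}, {"grip": 0, "slide": [-0.0152, 0, -0.0184]}, {"grip": 0, "slide": [-0.0152, 0, -0.0184]}, {"grip": 0, "slide": [-0.0152, 0, -0.0184]}, {"grip": 0, "slide": [-0.0152, 0, -0.0184]}, {"grip": 0, "slide": [-0.0152, 0, -0.0184]}, {"grip": 0, "slide": [-0.0152, 0, -0.0184]}, {"grip": 0, "slide": [-0.0152, 0, -0.0184]}, {"grip": 0, "slide": [-0.0152, 0, -0.0184]}, {"grip": 0, "slide": [-0.0152, 0, -0.0184]}, {"grip": 0, "slide": [-0.0152, 0, -0.0184]}, {"grip": 0, "slide": [-0.0152, 0, -0.0184]}, {"grip": 0, "slide": [-0.0152, 0, -0.0184]}, {"grip": 0, "slide": [-0.0152, 0, -0.0184]}]' --force 30

```text
schema error: expected keys grip, slide, spin
```

Emit:
step_arm --plan '[{"grip": 0, "slide": [0, 0.02, 0]}, {"grip": 0, "slide": [0, 0.02, 0]}, {"grip": 0, "slide": [0, 0.02, 0]}, {"grip": 0, "slide": [0, 0, 0]}, {"grip": 0, "slide": [0, 0, 0]}, {"grip": 0, "slide": [0, 0, 0]}]'

```text
schema error: expected keys grip, slide, spin
```

```bash
python3 - <<'E'
from h import *
np.set_printoptions(precision=4,suppress=True)
o=get_obs();print(o["time_s"],o["ee_pos"],o["eef_rot"],o["qpos"],o["grip_width"])
c=cams.calibration("wrist");im=cams.camera("wrist")
cv2.imwrite("pics/w1.png",im)
print(c["T"]);print("tcp px",px("wrist",o["ee_pos"],c),"pin px",px("wrist",[.4222,.1322,.082],c))
E
```

```text
0.15 [0.1545 0.5277 0.205 ] [-1.5707  0.0009  1.2861] [ 1.2194  0.3004  1.5214  0.      1.3207 -0.0666] 0.09399366845669256
[[ 0.2819 -0.9217 -0.2665  0.0764]
 [ 0.9594  0.2706  0.0792  0.5513]
 [-0.0009 -0.278   0.9606  0.3837]
 [ 0.      0.      0.      1.    ]]
tcp px [258.316  231.6461] pin px [ 41.5055 436.807 ]
```

View pics/w1.png

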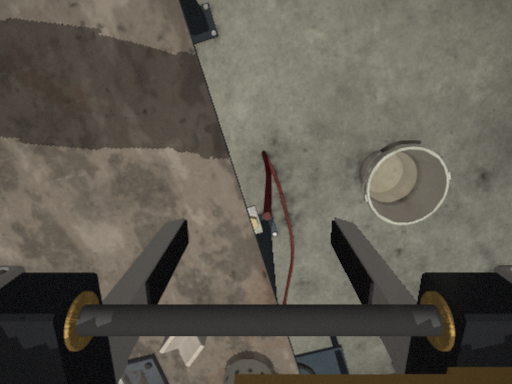

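The picture is unchanged, because both moves were refused for missing the spin key. I'll resend with it.

Emit:
step_arm --plan '[{"grip": 0, "slide": [-0.0152, 0, -0.0184], "spin": 0}, {"grip": 0, "slide": [-0.0152, 0, -0.0184], "spin": 0}, {"grip": 0, "slide": [-0.0152, 0, -0.0184], "spin": 0}, {"grip": 0, "slide": [-0.0152, 0, -0.0184], "spin": 0}, {"grip": 0, "slide": [-0.0152, 0, -0.0184], "spin": 0}, {"grip": 0, "slide": [-0.0152, 0, -0.0184], "spin": 0}, {"grip": 0, "slide": [-0.0152, 0, -0.0184], "spin": 0}, {"grip": 0, "slide": [-0.0152, 0, -0.0184], "spin": 0}, {"grip": 0, "slide": [-0.0152, 0, -0.0184], "spin": 0}, {"grip": 0, "slide": [-0.0152, 0, -0.0184], "spin": 0}, {"grip": 0, "slide": [-0.0152, 0, -0.0184], "spin": 0}, {"grip": 0, "slide": [-0.0152, 0, -0.0184], "spin": 0}, {"grip": 0, "slide": [-0.0152, 0, -0.0184], "spin": 0}, {"grip": 0, "slide": [-0.0152, 0, -0.0184], "spin": 0}, {"grip": 0, "slide": [-0.0152, 0, -0.0184], "spin": 0}, {"grip": 0, "slide": [-0.0152, 0, -0.0184], "spin": 0}, {"grip": 0, "slide": [-0.0152, 0, -0.0184], "spin": 0}, {"grip": 0, "slide": [-0.0152, 0, -0.0184], "spin": 0}, {"grip": 0, "slide": [-0.0152, 0, -0.0184], "spin": 0}, {"grip": 0, "slide": [-0.0152, 0, -0.0184], "spin": 0}]' --force 30

```text
time_s: 1.87
ee_pos: [0.4228, 0.1316, 0.2054]
eef_rot: [-1.571, 0.0, 1.286]
force: [-0.6, 0.8, 0.6]
grip_width: 0.047
```

Emit:
step_arm --plan '[{"grip": 0, "slide": [0, 0.02, 0], "spin": 0}, {"grip": 0, "slide": [0, 0.02, 0], "spin": 0}, {"grip": 0, "slide": [0, 0.02, 0], "spin": 0}, {"grip": 0, "slide": [0, 0, 0], "spin": 0}, {"grip": 0, "slide": [0, 0, 0], "spin": 0}, {"grip": 0, "slide": [0, 0, 0], "spin": 0}]'

```text
time_s: 2.37
ee_pos: [0.4227, 0.1329, 0.1465]
eef_rot: [-1.572, -0.001, 1.286]
force: [0.3, -0.5, 0.2]
grip_width: 0.0468
```

```bash
python3 - <<'E'
from h import *
np.set_printoptions(precision=4,suppress=True)
o=get_obs();print(o["time_s"],o["ee_pos"],o["eef_rot"],o["qpos"],o["grip_width"])
c=cams.calibration("wrist");im=cams.camera("wrist")
cv2.imwrite("pics/w2.png",im)
print(c["T"]);print("tcp px",px("wrist",o["ee_pos"],c),"pin px",px("wrist",[.4222,.1322,.082],c))
E
```

```text
2.3667 [0.4227 0.1329 0.1465] [-1.5718 -0.0005  1.2861] [ 0.2218  0.1236  1.8804 -0.      1.1364 -1.0643] 0.04679288657158741
[[ 0.2818 -0.9213 -0.2679  0.3444]
 [ 0.9595  0.2707  0.0781  0.1563]
 [ 0.0005 -0.2791  0.9603  0.3251]
 [ 0.      0.      0.      1.    ]]
tcp px [258.2956 231.6823] pin px [257.5449 199.8553]
```

View pics/w2.png

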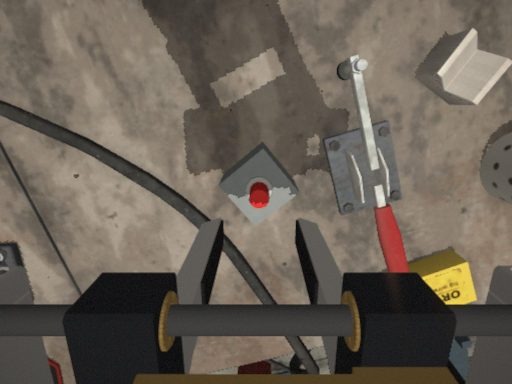

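```bash
python3 - <<'E'
from h import *
crop(cv2.imread("pics/w2.png"),210,140,100,100,6,"pics/w2c.png")
E
```

```text
(no output)
```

View pics/w2c.png

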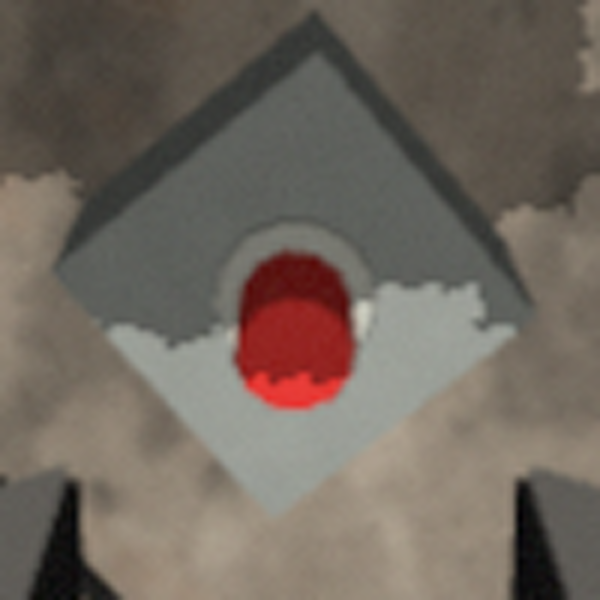

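Emit:
step_arm --plan '[{"grip": 0, "slide": [0, 0.0224, 0.0008], "spin": 0}, {"grip": 0, "slide": [0, 0.0224, 0], "spin": 0}, {"grip": 0, "slide": [0, 0.0224, 0], "spin": 0}, {"grip": 0, "slide": [0, 0.0223, 0], "spin": 0}, {"grip": 0, "slide": [0, 0, 0], "spin": 0}, {"grip": 0, "slide": [0, 0, 0], "spin": 0}, {"grip": 0.5, "slide": [0, 0, 0], "spin": 0}, {"grip": 1, "slide": [0, 0, 0], "spin": 0}, {"grip": 1, "slide": [0, 0, 0], "spin": 0}, {"grip": 1, "slide": [0, 0, 0], "spin": 0}, {"grip": 1, "slide": [0, 0, 0], "spin": 0}, {"grip": 1, "slide": [0, 0, 0], "spin": 0}]'

```text
time_s: 3.42
ee_pos: [0.4218, 0.133, 0.0565]
eef_rot: [-1.572, -0.0, 1.286]
force: [-1.4, -1.0, 6.2]
grip_width: 0.0172
```

```bash
python3 - <<'E'
from h import *
np.set_printoptions(precision=4,suppress=True)
o=get_obs();print(o["time_s"],o["ee_pos"],o["eef_rot"],o["force"],o["moment"],o["grip_width"])
c=cams.calibration("wrist");im=cams.camera("wrist")
crop(im,200,140,120,120,5,"pics/w3.png")
im=cams.camera("scene");crop(im,170,130,100,100,6,"pics/s3.png")
E
```

```text
3.4167 [0.4218 0.133  0.0565] [-1.5716 -0.0004  1.2861] [-1.3626 -0.9677  6.2112] [-0.0556  0.2544  0.0286] 0.017155761401801722
```

View pics/w3.png

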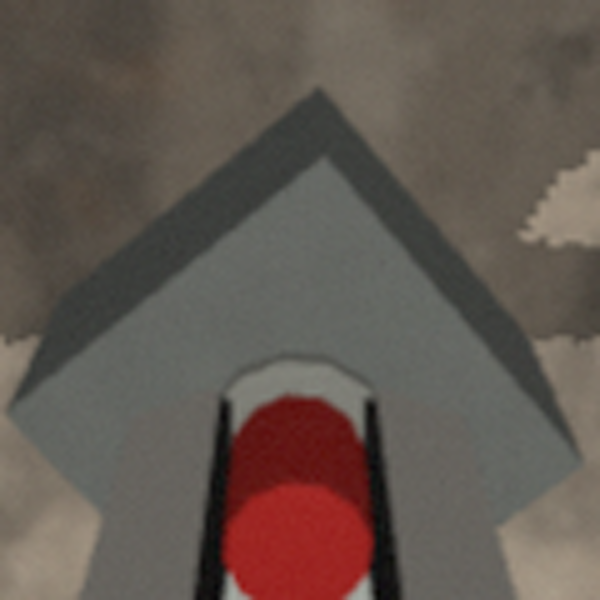

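View pics/s3.png

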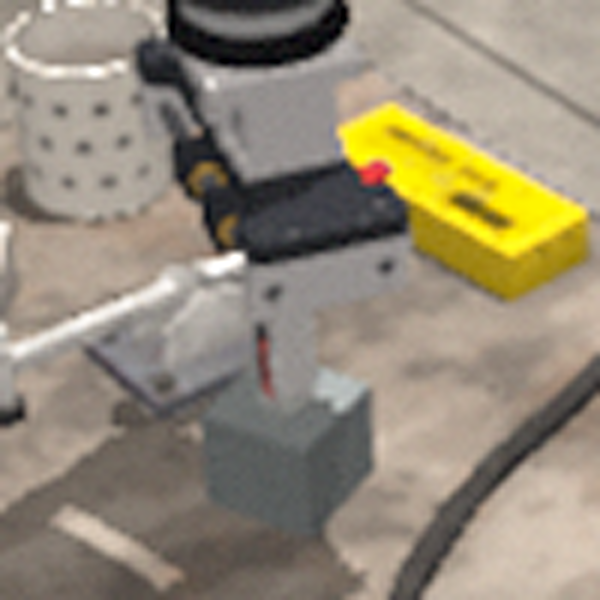

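Emit:
step_arm --plan '[{"grip": 1, "slide": [0, -0.01, 0], "spin": 0}, {"grip": 1, "slide": [0, -0.02, 0], "spin": 0}, {"grip": 1, "slide": [0, -0.03, 0], "spin": 0}, {"grip": 1, "slide": [0, -0.03, 0], "spin": 0}, {"grip": 1, "slide": [0, -0.02, 0], "spin": 0}, {"grip": 1, "slide": [0, 0, 0], "spin": 0}, {"grip": 1, "slide": [0, 0, 0], "spin": 0}]'

```text
time_s: 4.1
ee_pos: [0.4217, 0.133, 0.1667]
eef_rot: [-1.572, -0.001, 1.286]
force: [-0.1, -0.4, -1.0]
grip_width: 0.0174
```

```bash
python3 - <<'E'
from h import *
np.set_printoptions(precision=4,suppress=True)
o=get_obs();print(o["time_s"],o["ee_pos"],o["eef_rot"],o["force"],o["moment"],o["grip_width"])
c=cams.calibration("wrist");im=cams.camera("wrist")
crop(im,200,190,120,120,5,"pics/w4.png")
p=pl("wrist",259.2,248.2,o["ee_pos"][2]+.0255,c)-o["ee_pos"]; y=o["eef_rot"][2]
print("tool xz",p[:2]@[np.cos(y),np.sin(y)],p[:2]@[-np.sin(y),np.cos(y)])
im=cams.camera("scene");crop(im,170,110,100,100,6,"pics/s4.png")
E
```

```text
4.1 [0.4217 0.133  0.1667] [-1.5724 -0.0009  1.2859] [-0.0752 -0.406  -1.0301] [-0.0194  0.024  -0.0022] 0.01744491442260751
tool xz 0.0005504792405182272 0.0014534083891828912
```

View pics/w4.png

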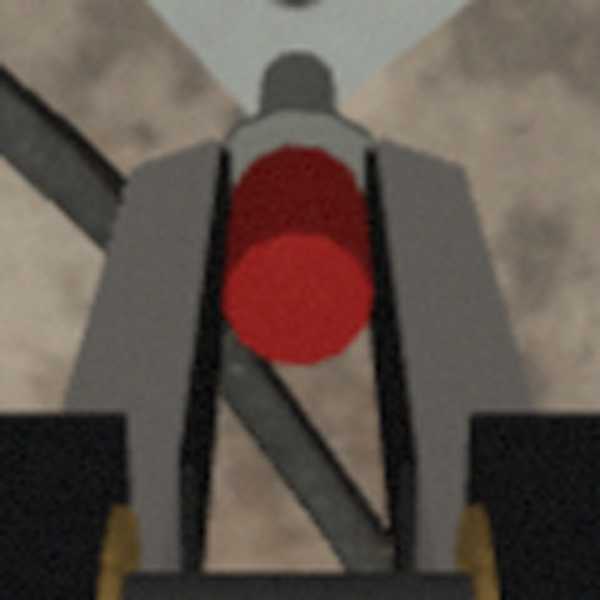

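View pics/s4.png

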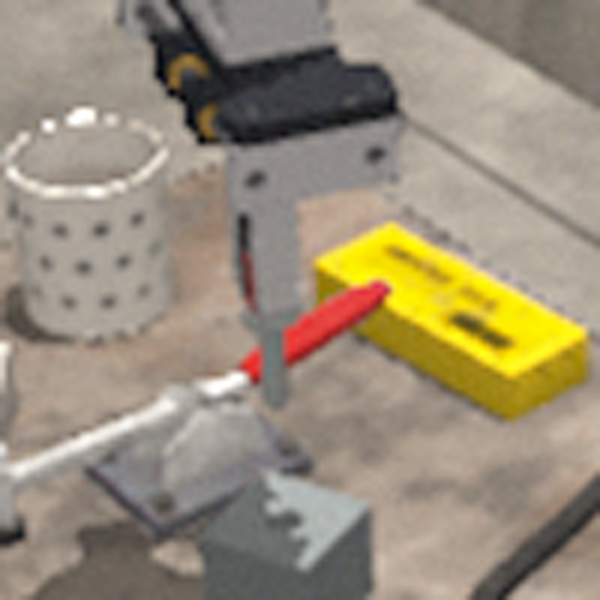

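Emit:
step_arm --plan '[{"grip": 1, "slide": [-0.0103, 0, -0.0039], "spin": 0}, {"grip": 1, "slide": [-0.0206, 0, -0.0078], "spin": 0}, {"grip": 1, "slide": [-0.0206, 0, -0.0078], "spin": 0}, {"grip": 1, "slide": [-0.0206, 0, -0.0078], "spin": 0}, {"grip": 1, "slide": [-0.0206, 0, -0.0078], "spin": 0}, {"grip": 1, "slide": [-0.0206, 0, -0.0078], "spin": 0}, {"grip": 1, "slide": [-0.0206, 0, -0.0078], "spin": 0}, {"grip": 1, "slide": [-0.0206, 0, -0.0078], "spin": 0}, {"grip": 1, "slide": [-0.0206, 0, -0.0078], "spin": 0}, {"grip": 1, "slide": [-0.0206, 0, -0.0078], "spin": 0}, {"grip": 1, "slide": [-0.0206, 0, -0.0078], "spin": 0}, {"grip": 1, "slide": [-0.0206, 0, -0.0078], "spin": 0}, {"grip": 1, "slide": [-0.0206, 0, -0.0078], "spin": 0}, {"grip": 1, "slide": [-0.0206, 0, -0.0078], "spin": 0}, {"grip": 1, "slide": [-0.0206, 0, -0.0078], "spin": 0}, {"grip": 1, "slide": [-0.0206, 0, -0.0078], "spin": 0}, {"grip": 1, "slide": [-0.0103, 0, -0.0039], "spin": 0}, {"grip": 1, "slide": [0, 0, 0], "spin": 0}, {"grip": 1, "slide": [0, 0, 0], "spin": 0}, {"grip": 1, "slide": [0, 0, 0], "spin": 0}]'

```text
time_s: 5.87
ee_pos: [0.4484, -0.2177, 0.1656]
eef_rot: [-1.57, -0.0, 1.286]
force: [-0.1, 0.4, -0.1]
grip_width: 0.0173
```

```bash
python3 - <<'E'
from h import *
np.set_printoptions(precision=4,suppress=True)
o=get_obs();print(o["time_s"],o["ee_pos"],o["eef_rot"],o["force"],o["qpos"],o["grip_width"])
c=cams.calibration("wrist");im=cams.camera("wrist")
crop(im,200,160,120,120,5,"pics/w5.png")
print("hole px",px("wrist",[.4493,-.2182,.064],c))
im=cams.camera("scene");crop(im,265,200,100,100,6,"pics/s5.png")
im=cams.camera("top");crop(im,310,165,80,70,8,"pics/t5.png")
E
```

```text
5.8667 [ 0.4484 -0.2177  0.1656] [-1.57   -0.0004  1.2863] [-0.082   0.3899 -0.0755] [-0.5256  0.2241  1.7133  0.0002  1.2051 -1.812 ] 0.017333942578369517
hole px [258.332  189.3258]
```

View pics/w5.png

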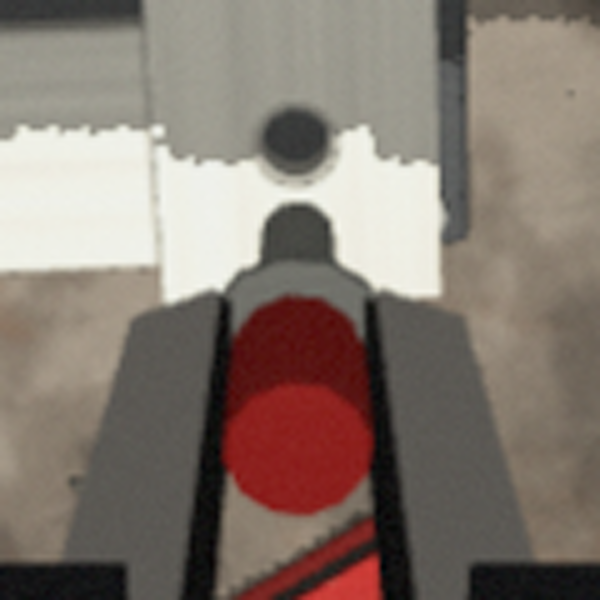

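View pics/s5.png

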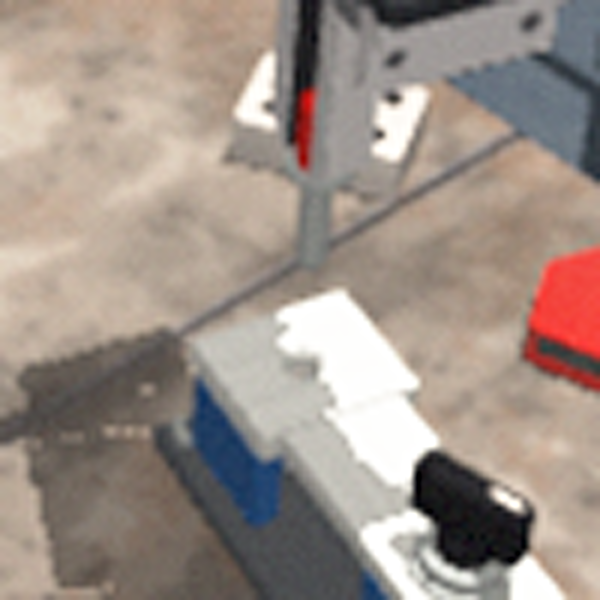

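View pics/t5.png

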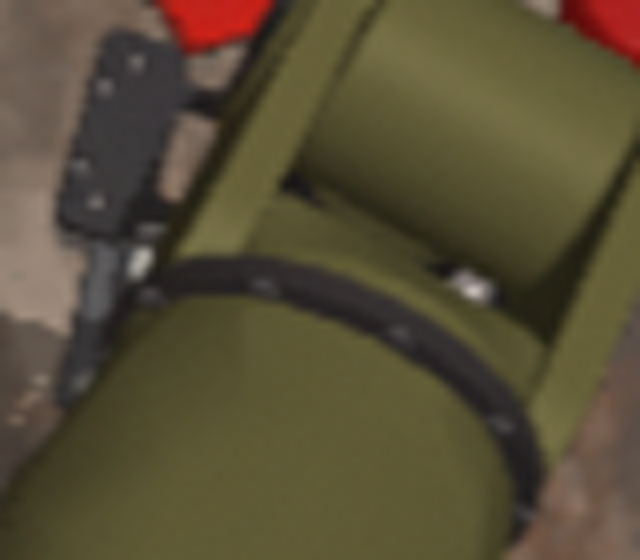

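```bash
python3 - <<'E'
from h import *
np.set_printoptions(precision=4,suppress=True)
o=get_obs();c=cams.calibration("wrist");y=o["eef_rot"][2]
X=np.array([np.cos(y),np.sin(y)]);Z=np.array([-np.sin(y),np.cos(y)])
e=o["ee_pos"]
def tl(p): d=p[:2]-e[:2];return np.array([d@X,d@Z])*1000
print("pin top",tl(pl("wrist",*uc(298,448,200,160,5),e[2]+.0255,c)))
print("hole w",tl(pl("wrist",*uc(297,145,200,160,5),.064,c)),"fixed",tl(np.array([.4493,-.2182])))
# shank tip silhouette: predict far edge for axis at tool z=k
for k in (-1,0,1,2):
  for r in (.004,.006):
    P=np.r_[e[:2]+Z*(k/1000+r),e[2]-.053+(.002 if r>.005 else 0)]; q=px("wrist",P,c); print(k,r,(q+.5-[200,160])*5-.5)
E
```

```text
pin top [0.5752 0.7477]
hole w [ 0.4275 -0.4456] fixed [-0.3263 -0.6946]
-1 0.004 [294.3055 208.3891]
-1 0.006 [294.261 200.704]
0 0.004 [294.2956 202.6258]
0 0.006 [294.251  194.8728]
1 0.004 [294.2857 196.8494]
1 0.006 [294.241  189.0281]
2 0.004 [294.2758 191.0597]
2 0.006 [294.2309 183.1699]
```

Emit:
step_arm --plan '[{"grip": 1, "slide": [-0.0002, 0.015, -0.0007], "spin": 0}, {"grip": 1, "slide": [0, 0.015, 0], "spin": 0}, {"grip": 1, "slide": [0, 0.013, 0], "spin": 0}, {"grip": 1, "slide": [0, 0, 0], "spin": 0}, {"grip": 1, "slide": [0, 0, 0], "spin": 0}, {"grip": 1, "slide": [0, 0, 0], "spin": 0}]'

```text
time_s: 6.52
ee_pos: [0.4497, -0.2188, 0.1239]
eef_rot: [-1.572, 0.0, 1.286]
force: [0.0, 1.0, -0.1]
grip_width: 0.0174
```

```bash
python3 - <<'E'
from h import *
np.set_printoptions(precision=4,suppress=True)
o=get_obs();print(o["time_s"],o["ee_pos"],o["eef_rot"],o["force"],o["grip_width"])
c=cams.calibration("wrist");im=cams.camera("wrist")
crop(im,220,170,80,80,8,"pics/w6.png")
im=cams.camera("scene");crop(im,290,230,60,60,10,"pics/s6.png")
E
```

```text
6.5167 [ 0.4497 -0.2188  0.1239] [-1.5718  0.0003  1.2864] [ 0.0342  0.9703 -0.1112] 0.01736477144171571
```

View pics/w6.png

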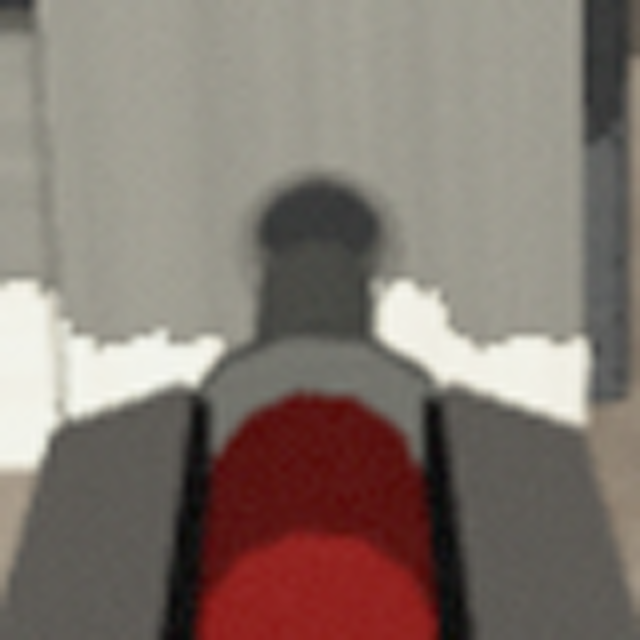

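View pics/s6.png

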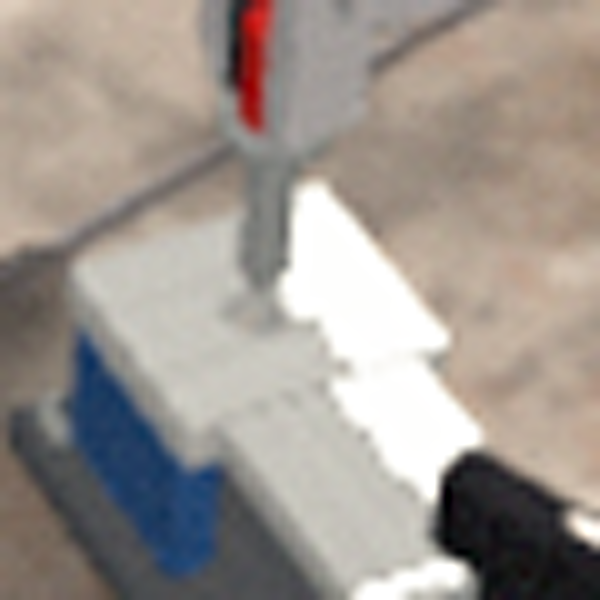

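```bash
python3 - <<'E'
from h import *
np.set_printoptions(precision=2,suppress=True)
o=get_obs();c=cams.calibration("wrist");y=o["eef_rot"][2];e=o["ee_pos"]
X=np.array([np.cos(y),np.sin(y)]);Z=np.array([-np.sin(y),np.cos(y)])
w=lambda p:(px("wrist",p,c)+.5-[220,170])*8-.5
for k in (-1,0,1):
  h=e[:2]+Z*k/1000
  print(k,"bore far",w(np.r_[h+Z*.007,.062]),"mouth far",w(np.r_[h+Z*.009,.064]),"near",w(np.r_[h-Z*.009,.064]),"tip far r4,5,6:",*[w(np.r_[h+Z*r,e[2]-.053+d]) for r,d in((.004,0),(.005,0.0),(.006,.0015))], "collar far",w(np.r_[h+Z*.013,e[2]-.007]))
s=lambda p:(px("scene",p)+.5-[290,230])*10-.5
for dx,dy in((0,0),(.001,0),(0,.001)):
  b=np.array([.4493+dx,-.2182+dy]);print(s(np.r_[b,.064]),s(np.r_[b,.071]))
E
```

```text
-1 bore far [311.44 199.26] mouth far [311.37 186.84] near [311.63 347.22] tip far r4,5,6: [311.29 253.13] [311.28 243.92] [311.23 239.31] collar far [309.82 329.03]
0 bore far [311.43 190.26] mouth far [311.36 177.74] near [311.62 338.47] tip far r4,5,6: [311.28 243.92] [311.26 234.68] [311.21 230.  ] collar far [309.8  317.74]
1 bore far [311.42 181.25] mouth far [311.34 168.62] near [311.6  329.71] tip far r4,5,6: [311.26 234.68] [311.24 225.41] [311.19 220.66] collar far [309.78 306.41]
[258.05 306.34] [260.06 283.95]
[261.26 304.37] [263.28 281.97]
[254.96 303.88] [256.96 281.49]
```

Emit:
step_arm --plan '[{"grip": 1, "slide": [0.0003, 0, 0.0011], "spin": 0}, {"grip": 1, "slide": [0, 0.003, 0], "spin": 0}, {"grip": 1, "slide": [0, 0.003, 0], "spin": 0}, {"grip": 1, "slide": [0, 0.003, 0], "spin": 0}, {"grip": 1, "slide": [0, 0.002, 0], "spin": 0}, {"grip": 1, "slide": [0, 0, 0], "spin": 0}, {"grip": 1, "slide": [0, 0, 0], "spin": 0}, {"grip": 1, "slide": [0, 0, 0], "spin": 0}]'

```text
time_s: 7.28
ee_pos: [0.4484, -0.2183, 0.112]
eef_rot: [-1.571, 0.0, 1.286]
force: [0.3, 0.6, -0.7]
grip_width: 0.0171
```

```bash
python3 - <<'E'
from h import *
np.set_printoptions(precision=4,suppress=True)
o=get_obs();print(o["time_s"],o["ee_pos"],o["eef_rot"],o["force"],o["moment"],o["grip_width"])
im=cams.camera("wrist")
crop(im,220,170,80,80,8,"pics/w7.png")
im=cams.camera("scene");crop(im,290,230,60,60,10,"pics/s7.png")
E
```

```text
7.2833 [ 0.4484 -0.2183  0.112 ] [-1.5708  0.      1.286 ] [ 0.3405  0.5912 -0.6516] [-0.0297  0.0007  0.0199] 0.017133485798562244
```

View pics/w7.png

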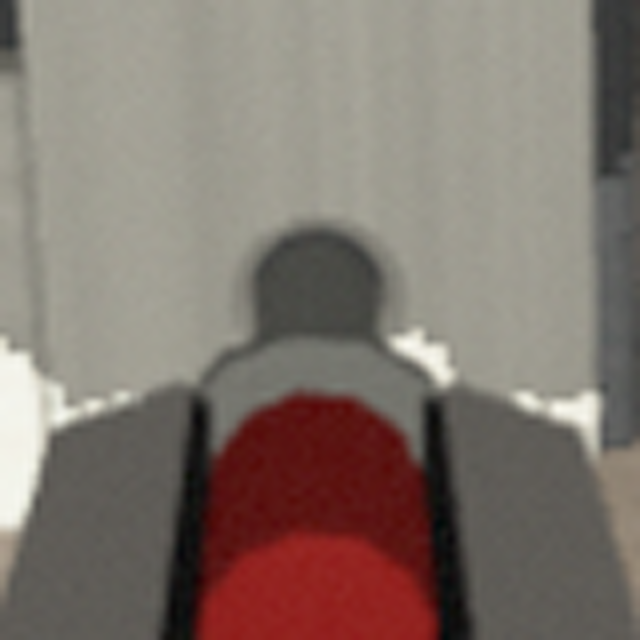

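View pics/s7.png

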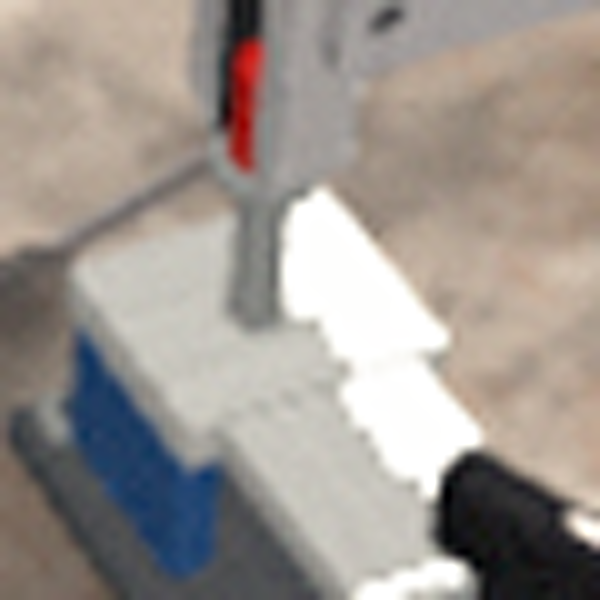

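Emit:
step_arm --plan '[{"grip": 1, "slide": [0.0003, 0.004, 0], "spin": 0}, {"grip": 1, "slide": [0, 0.004, 0], "spin": 0}, {"grip": 1, "slide": [0, 0.004, 0], "spin": 0}, {"grip": 1, "slide": [0, 0.004, 0], "spin": 0}, {"grip": 1, "slide": [0, 0.004, 0], "spin": 0}, {"grip": 1, "slide": [0, 0, 0], "spin": 0}, {"grip": 1, "slide": [0, 0, 0], "spin": 0}]'

```text
time_s: 7.97
ee_pos: [0.4483, -0.2179, 0.0917]
eef_rot: [-1.57, -0.0, 1.286]
force: [0.2, -0.1, 0.1]
grip_width: 0.0174
```

Emit:
step_arm --plan '[{"grip": 1, "slide": [0, 0.004, 0], "spin": 0}, {"grip": 1, "slide": [0, 0.004, 0], "spin": 0}, {"grip": 1, "slide": [0, 0.004, 0], "spin": 0}, {"grip": 1, "slide": [0, 0.004, 0], "spin": 0}, {"grip": 1, "slide": [0, 0.003, 0], "spin": 0}, {"grip": 1, "slide": [0, 0, 0], "spin": 0}, {"grip": 1, "slide": [0, 0, 0], "spin": 0}]'

```text
time_s: 8.55
ee_pos: [0.4483, -0.2179, 0.0728]
eef_rot: [-1.57, -0.0, 1.286]
force: [-0.2, 0.0, -0.7]
grip_width: 0.0176
```

Emit:
step_arm --plan '[{"grip": 1, "slide": [0, 0.0015, 0], "spin": 0}, {"grip": 1, "slide": [0, 0.0015, 0], "spin": 0}, {"grip": 1, "slide": [0, 0, 0], "spin": 0}, {"grip": 1, "slide": [0, 0, 0], "spin": 0}]'

```text
time_s: 8.88
ee_pos: [0.4486, -0.2181, 0.0705]
eef_rot: [-1.572, 0.0, 1.286]
force: [-2.3, 0.4, 5.8]
grip_width: 0.0172
```

Emit:
step_arm --plan '[{"grip": 0.3, "slide": [0, 0, 0], "spin": 0}, {"grip": 0.3, "slide": [0, 0, 0], "spin": 0}, {"grip": 0.3, "slide": [0, 0, 0], "spin": 0}, {"grip": 0.3, "slide": [0, 0, 0], "spin": 0}, {"grip": 0.3, "slide": [0, 0, 0], "spin": 0}]'

```text
time_s: 9.3
ee_pos: [0.4484, -0.218, 0.0699]
eef_rot: [-1.571, -0.0, 1.286]
force: [-0.2, -0.0, -0.3]
grip_width: 0.0329
```

Emit:
step_arm --plan '[{"grip": 0.3, "slide": [0, -0.01, 0], "spin": 0}, {"grip": 0.3, "slide": [0, -0.02, 0], "spin": 0}, {"grip": 0.3, "slide": [0, -0.02, 0], "spin": 0}, {"grip": 0.3, "slide": [0, -0.02, 0], "spin": 0}, {"grip": 0.3, "slide": [0, 0, 0], "spin": 0}, {"grip": 0.3, "slide": [0, 0, 0], "spin": 0}]'

```text
time_s: 9.8
ee_pos: [0.4488, -0.2182, 0.1411]
eef_rot: [-1.573, 0.001, 1.286]
force: [0.6, 0.1, 0.3]
grip_width: 0.0327
```

```bash
python3 - <<'E'
from h import *
np.set_printoptions(precision=4,suppress=True)
o=get_obs();print(o["time_s"],o["ee_pos"],o["eef_rot"],o["force"],o["moment"],o["grip_width"],o["qpos"])
c=cams.calibration("wrist");im=cams.camera("wrist")
cv2.imwrite("pics/w8.png",im)
print(px("wrist",[.4493,-.2182,.096],c))
im=cams.camera("scene");crop(im,285,230,80,80,7,"pics/s8.png")
print((px("scene",[.4493,-.2182,.096])+.5-[285,230])*7-.5)
E
```

```text
9.8 [ 0.4488 -0.2182  0.1411] [-1.5729  0.0005  1.286 ] [0.6163 0.061  0.269 ] [ 0.0313 -0.0726  0.0237] 0.032671443894686514 [-0.5259  0.2512  1.741  -0.      1.1472 -1.8119]
[258.6377 208.4741]
[222.0026 141.6385]
```

View pics/w8.png

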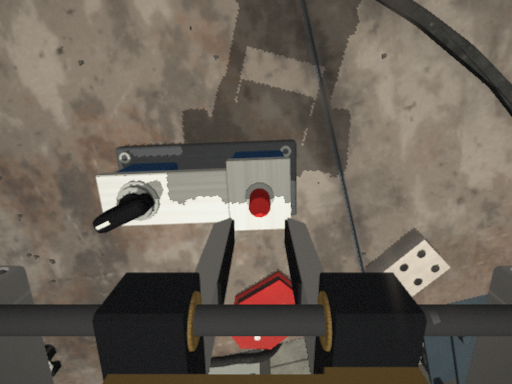

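View pics/s8.png

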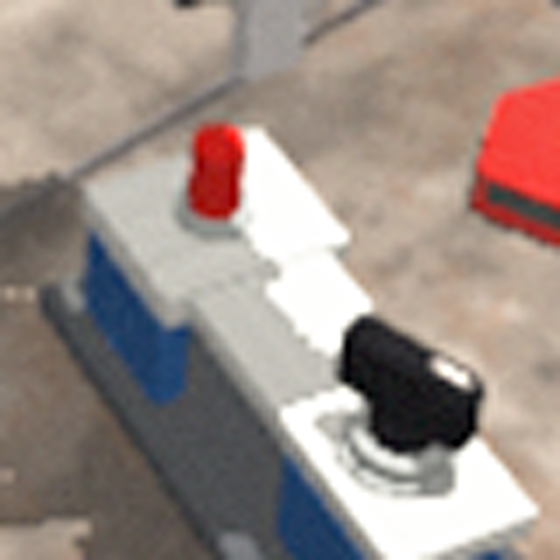

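Emit:
step_arm --plan '[{"grip": 0.2, "slide": [-0.011, 0, -0.0005], "spin": 0}, {"grip": 0.2, "slide": [-0.011, 0, -0.0005], "spin": 0}, {"grip": 0.2, "slide": [-0.011, 0, -0.0005], "spin": 0}, {"grip": 0.2, "slide": [-0.011, 0, -0.0005], "spin": 0}, {"grip": 0.2, "slide": [-0.011, 0, -0.0005], "spin": 0}, {"grip": 0.2, "slide": [-0.011, 0, -0.0005], "spin": 0}, {"grip": 0.2, "slide": [-0.011, 0, -0.0005], "spin": 0}, {"grip": 0.2, "slide": [-0.011, 0, -0.0005], "spin": 0}, {"grip": 0.2, "slide": [-0.011, 0, -0.0005], "spin": 0}, {"grip": 0.2, "slide": [-0.011, 0, -0.0005], "spin": 0}, {"grip": 0.2, "slide": [0, 0, 0], "spin": 7}, {"grip": 0.2, "slide": [0, 0, 0], "spin": 7}, {"grip": 0.2, "slide": [0, 0, 0], "spin": 7}, {"grip": 0.2, "slide": [0, 0, 0], "spin": 7}, {"grip": 0.2, "slide": [0, 0, 0], "spin": 7}, {"grip": 0.2, "slide": [0, 0, 0], "spin": 7}, {"grip": 0.2, "slide": [0, 0, 0], "spin": 7}, {"grip": 0.2, "slide": [0, 0, 0], "spin": 7}, {"grip": 0.2, "slide": [0, 0, 0], "spin": 7}, {"grip": 0.2, "slide": [0, 0, 0], "spin": 0}]'

```text
time_s: 11.57
ee_pos: [0.4222, -0.3254, 0.1399]
eef_rot: [-1.571, 0.0, 0.18]
force: [-0.6, -0.3, -0.6]
grip_width: 0.0371
```

Emit:
step_arm --plan '[{"grip": 0.2, "slide": [0, 0, 0], "spin": 0}, {"grip": 0.2, "slide": [0, 0, 0], "spin": 0}, {"grip": 0.2, "slide": [0, 0, 0], "spin": 0}]'

```text
time_s: 11.82
ee_pos: [0.4223, -0.3251, 0.14]
eef_rot: [-1.571, -0.0, 0.189]
force: [0.4, -0.3, -0.2]
grip_width: 0.0378
```

```bash
python3 - <<'E'
from h import *
np.set_printoptions(precision=4,suppress=True)
o=get_obs();print(o["time_s"],o["ee_pos"],o["eef_rot"],o["force"],o["moment"],o["grip_width"],o["qpos"])
c=cams.calibration("wrist");im=cams.camera("wrist")
np.save("c9.npy",[c["K"].tolist()+[[0]*3],],allow_pickle=True) if 0 else None
crop(im,180,130,160,120,5,"pics/w9.png")
print((px("wrist",[.4224,-.3249,.107],c)+.5-[180,130])*5-.5)
E
```

```text
11.8167 [ 0.4223 -0.3251  0.14  ] [-1.5708 -0.      0.1894] [ 0.3738 -0.2977 -0.2271] [-0.0071  0.0616  0.0269] 0.03782907699434471 [-0.7249  0.3257  1.6466  0.      1.1693 -0.9143]
[398.79   420.6782]
```

View pics/w9.png

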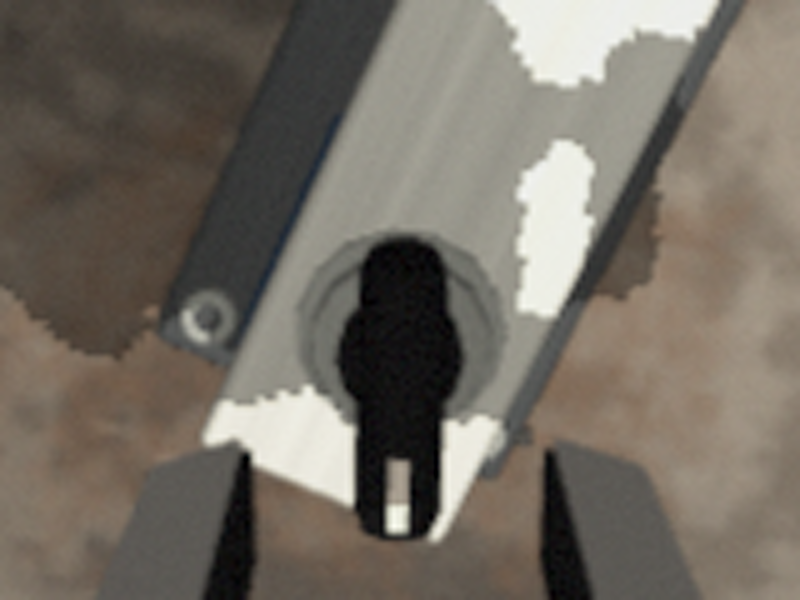

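Emit:
step_arm --plan '[{"grip": 0.2, "slide": [0, 0.014, 0], "spin": 0}, {"grip": 0.2, "slide": [0, 0.014, 0], "spin": 0}, {"grip": 0.2, "slide": [0, 0.014, 0], "spin": 0}, {"grip": 0.2, "slide": [0, 0.014, 0], "spin": 0}, {"grip": 0.2, "slide": [0, 0, 0], "spin": 0}, {"grip": 0.2, "slide": [0, 0, 0], "spin": 0}, {"grip": 0.6, "slide": [0, 0, 0], "spin": 0}, {"grip": 1, "slide": [0, 0, 0], "spin": 0}, {"grip": 1, "slide": [0, 0, 0], "spin": 0}, {"grip": 1, "slide": [0, 0, 0], "spin": 0}, {"grip": 1, "slide": [0, 0, 0], "spin": 0}, {"grip": 1, "slide": [0, 0, 0], "spin": 0}]' --force 30

```text
time_s: 12.87
ee_pos: [0.4227, -0.3251, 0.0845]
eef_rot: [-1.572, -0.001, 0.187]
force: [1.4, 1.4, 5.1]
grip_width: 0.0134
```

```bash
python3 - <<'E'
from h import *
np.set_printoptions(precision=4,suppress=True)
o=get_obs();print(o["time_s"],o["ee_pos"],o["eef_rot"],o["force"],o["moment"],o["grip_width"],o["qpos"])
E
```

```text
12.8667 [ 0.4227 -0.3251  0.0845] [-1.5716 -0.0008  0.1866] [1.4126 1.4473 5.1318] [ 0.1285 -0.1735  0.0316] 0.013391195359527593 [-0.7244  0.3955  1.6944  0.0002  1.0505 -0.9111]
```

Emit:
step_arm --plan '[{"grip": 1, "slide": [0, 0, 0], "spin": 6}, {"grip": 1, "slide": [0, 0, 0], "spin": 6}, {"grip": 1, "slide": [0, 0, 0], "spin": 6}, {"grip": 1, "slide": [0, 0, 0], "spin": 6}, {"grip": 1, "slide": [0, 0, 0], "spin": 6}, {"grip": 1, "slide": [0, 0, 0], "spin": 6}, {"grip": 1, "slide": [0, 0, 0], "spin": 6}, {"grip": 1, "slide": [0, 0, 0], "spin": 6}, {"grip": 1, "slide": [0, 0, 0], "spin": 6}, {"grip": 1, "slide": [0, 0, 0], "spin": 6}, {"grip": 1, "slide": [0, 0, 0], "spin": 6}, {"grip": 1, "slide": [0, 0, 0], "spin": 6}, {"grip": 1, "slide": [0, 0, 0], "spin": 6}, {"grip": 1, "slide": [0, 0, 0], "spin": 6}, {"grip": 1, "slide": [0, 0, 0], "spin": 6}, {"grip": 1, "slide": [0, 0, 0], "spin": 6}, {"grip": 1, "slide": [0, 0, 0], "spin": 6}, {"grip": 1, "slide": [0, 0, 0], "spin": 0}, {"grip": 1, "slide": [0, 0, 0], "spin": 0}]'

```text
time_s: 14.45
ee_pos: [0.4227, -0.3252, 0.0845]
eef_rot: [-1.57, -0.001, -1.591]
force: [2.3, 1.4, 5.4]
grip_width: 0.0139
```

```bash
python3 - <<'E'
from h import *
np.set_printoptions(precision=4,suppress=True)
o=get_obs();print(o["time_s"],o["ee_pos"],o["eef_rot"],o["force"],o["moment"],o["grip_width"],o["qpos"],o["tau"])
c=cams.calibration("wrist");im=cams.camera("wrist");cv2.imwrite("pics/w10.png",im)
E
```

```text
14.45 [ 0.4227 -0.3252  0.0845] [-1.5697 -0.0007 -1.591 ] [2.3303 1.3843 5.3562] [ 0.1254 -0.1978 -0.0388] 0.013876928211650999 [-0.7245  0.3955  1.6944  0.0002  1.0504  0.8664] [ -0.8283 -50.9909 -28.1905  -0.3811   0.1804   0.6117]
```

View pics/w10.png

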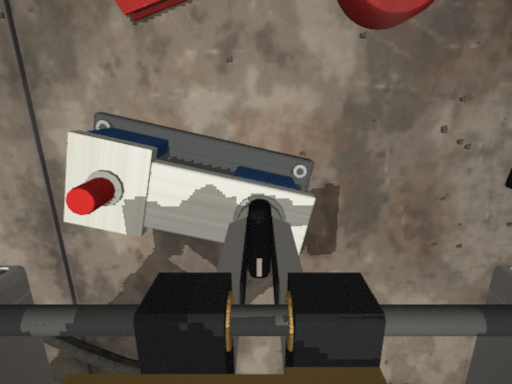

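Emit:
step_arm --plan '[{"grip": 1, "slide": [0, 0, 0], "spin": 3}, {"grip": 1, "slide": [0, 0, 0], "spin": 3}, {"grip": 1, "slide": [0, 0, 0], "spin": 3}, {"grip": 1, "slide": [0, 0, 0], "spin": 3}, {"grip": 1, "slide": [0, 0, 0], "spin": 0}, {"grip": 1, "slide": [0, 0, 0], "spin": 0}, {"grip": 1, "slide": [0, 0, 0], "spin": 0}]'

```text
time_s: 15.08
ee_pos: [0.4227, -0.3252, 0.0845]
eef_rot: [-1.57, -0.0, -1.8]
force: [1.6, 1.0, 5.7]
grip_width: 0.0135
```

```bash
python3 - <<'E'
from station import get_obs
o=get_obs();print(o["time_s"],o["eef_rot"],o["force"],o["moment"],o["grip_width"],o["tau"][5])
E
```

```text
15.0833 [-1.56956675e+00 -4.60572933e-04 -1.79950362e+00] [1.5829776  0.95786274 5.65386241] [ 0.17407568 -0.22964916 -0.10259483] 0.013524735194721128 -0.035233270609751344
```

Emit:
step_arm --plan '[{"grip": 1, "slide": [0, 0, 0], "spin": 2}, {"grip": 1, "slide": [0, 0, 0], "spin": 0}, {"grip": 1, "slide": [0, 0, 0], "spin": 0}]'

```text
time_s: 15.33
ee_pos: [0.4227, -0.3252, 0.0845]
eef_rot: [-1.57, -0.001, -1.834]
force: [1.4, -0.2, 5.4]
grip_width: 0.0136
```

```bash
python3 - <<'E'
from station import get_obs
o=get_obs();print(o["time_s"],o["eef_rot"],o["force"],o["moment"],o["grip_width"],o["tau"][5])
E
```

```text
15.3333 [-1.56966020e+00 -6.76080009e-04 -1.83362348e+00] [ 1.38446806 -0.168282    5.40517334] [ 0.13438858 -0.16913567  0.58473397] 0.013634929230293346 0.7270984165370464
```

Emit:
step_arm --plan '[{"grip": 1, "slide": [0, 0, 0], "spin": 1.5}, {"grip": 1, "slide": [0, 0, 0], "spin": 0}, {"grip": 1, "slide": [0, 0, 0], "spin": 0}, {"grip": 1, "slide": [0, 0, 0], "spin": 0}, {"grip": 1, "slide": [0, 0, 0], "spin": 0}]'

```text
time_s: 15.75
ee_pos: [0.4226, -0.3252, 0.0845]
eef_rot: [-1.57, -0.001, -1.859]
force: [0.7, 0.5, 6.2]
grip_width: 0.0139
```

```bash
python3 - <<'E'
from h import *
o=get_obs();print(o["time_s"],o["eef_rot"],o["force"],o["moment"],o["grip_width"],o["tau"][5])
c=cams.calibration("wrist");im=cams.camera("wrist");crop(im,180,150,160,120,5,"pics/w11.png")
E
```

```text
15.75 [-1.56995468e+00 -7.06179575e-04 -1.85948189e+00] [0.68702253 0.48731281 6.15395839] [0.14882701 0.0529017  0.6134816 ] 0.0139209699220584 0.637067835777998
```

View pics/w11.png

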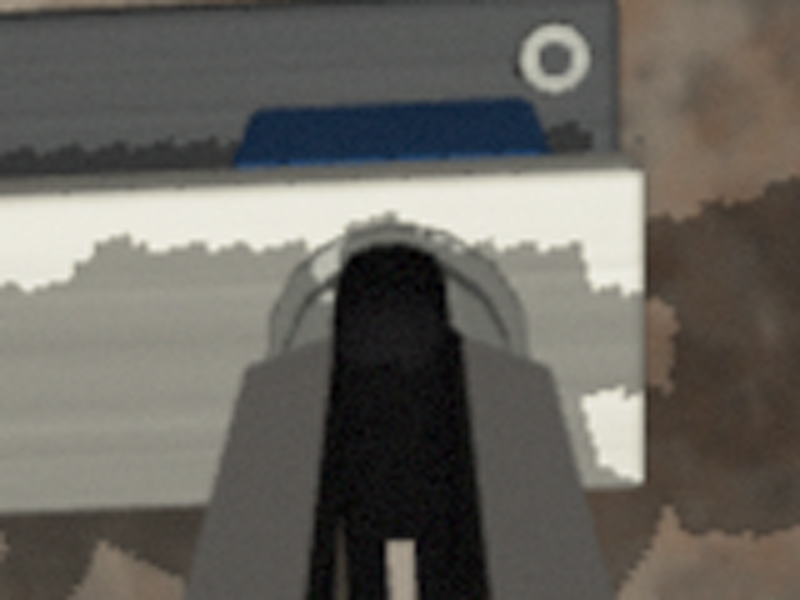

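Emit:
step_arm --plan '[{"grip": 1, "slide": [0, 0, 0], "spin": -4}, {"grip": 1, "slide": [0, 0, 0], "spin": -6}, {"grip": 1, "slide": [0, 0, 0], "spin": -6}, {"grip": 1, "slide": [0, 0, 0], "spin": -6}, {"grip": 1, "slide": [0, 0, 0], "spin": -6}, {"grip": 1, "slide": [0, 0, 0], "spin": -6}, {"grip": 1, "slide": [0, 0, 0], "spin": -6}, {"grip": 1, "slide": [0, 0, 0], "spin": -6}, {"grip": 1, "slide": [0, 0, 0], "spin": -6}, {"grip": 1, "slide": [0, 0, 0], "spin": -6}, {"grip": 1, "slide": [0, 0, 0], "spin": -6}, {"grip": 1, "slide": [0, 0, 0], "spin": -6}, {"grip": 1, "slide": [0, 0, 0], "spin": -6}, {"grip": 1, "slide": [0, 0, 0], "spin": -6}, {"grip": 1, "slide": [0, 0, 0], "spin": -6}, {"grip": 1, "slide": [0, 0, 0], "spin": -4}, {"grip": 1, "slide": [0, 0, 0], "spin": 0}, {"grip": 1, "slide": [0, 0, 0], "spin": 0}, {"grip": 1, "slide": [0, 0, 0], "spin": 0}, {"grip": 1, "slide": [0, 0, 0], "spin": 0}]'

```text
time_s: 17.47
ee_pos: [0.4227, -0.3252, 0.0845]
eef_rot: [-1.571, -0.001, -0.255]
force: [1.0, 0.3, 5.6]
grip_width: 0.0136
```

Emit:
step_arm --plan '[{"grip": 1, "slide": [0, 0, 0], "spin": 0}, {"grip": 1, "slide": [0, 0, 0], "spin": 0}, {"grip": 1, "slide": [0, 0, 0], "spin": 0}, {"grip": 1, "slide": [0, 0, 0], "spin": 0}]'

```text
time_s: 17.8
ee_pos: [0.4227, -0.3252, 0.0845]
eef_rot: [-1.571, -0.001, -0.255]
force: [1.0, -0.3, 6.1]
grip_width: 0.0139
```

```bash
python3 - <<'E'
from h import *
o=get_obs();print(o["time_s"],o["eef_rot"],o["force"],o["moment"],o["grip_width"],o["tau"][5],o["joint_vel"])
im=cams.camera("wrist");crop(im,120,100,260,180,3,"pics/w12.png")
im=cams.camera("scene");crop(im,265,200,110,100,6,"pics/s12.png")
E
```

```text
17.8 [-1.57141945e+00 -1.20583569e-03 -2.54686174e-01] [ 1.03433923 -0.32631622  6.1003456 ] [-0.02887451 -0.19521297  0.08184444] 0.013888657256338702 0.060055023059248924 [-0.00036896 -0.00113367  0.0009578   0.00089964  0.00118533 -0.00034604]
```

View pics/w12.png

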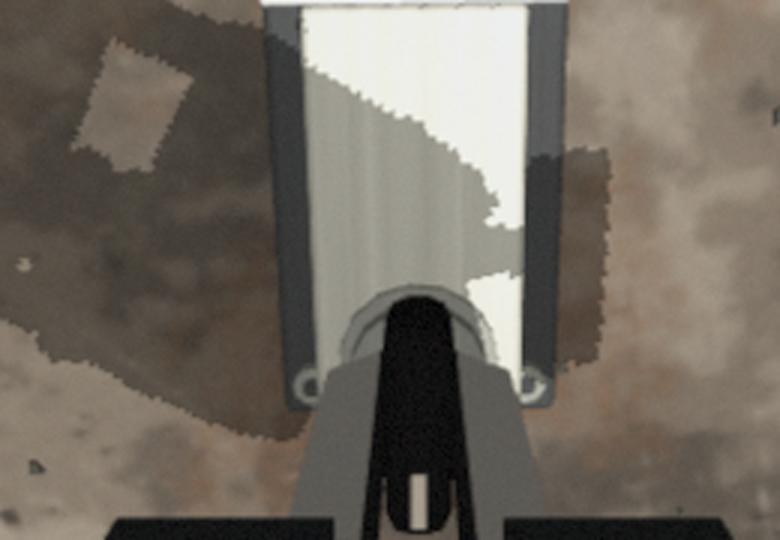

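View pics/s12.png

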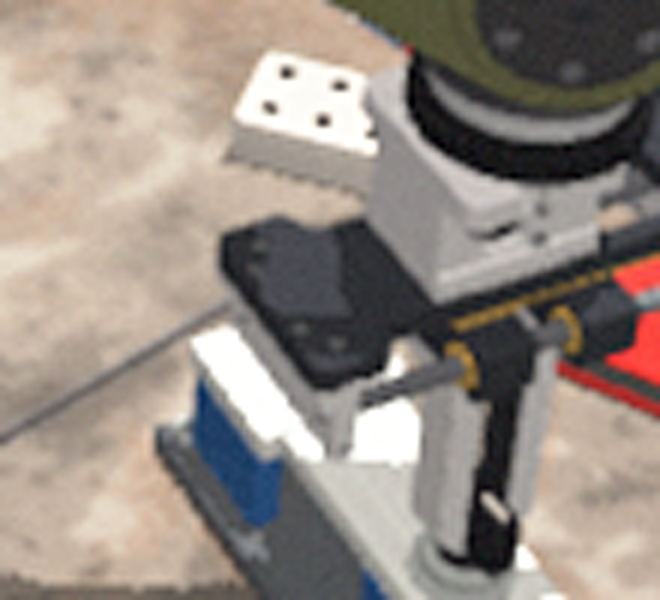

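```bash
python3 - <<'E'
from h import *
c=cams.calibration("wrist");im=cams.camera("wrist");cv2.imwrite("pics/w13.png",im)
print(px("wrist",[.4493,-.2182,.096],c))
E
```

```text
[257.08884927  44.59528209]
```

View pics/w13.png

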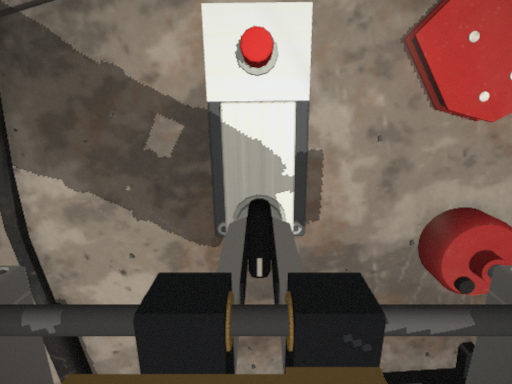

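The pin is still fully home: its top is at (257,45), against a predicted (257,44.6). The wing lies along the strap between the pads, with the mark at (260,267). I'm handing in now.

```bash
python3 -c "
from station import hand_in,get_obs
print(hand_in()); o=get_obs(); print(o['time_s'],o['eef_rot'],o['grip_width'])"
```

```text
the job is handed in; nothing more can be done
None
the job is handed in; nothing more can be done
```

The pin is fully home in the strap hole and let go, and the thumbscrew is backed off a quarter turn from its seat with the fingers still gripping it. I handed in at about 18 s of the 58 s limit; no verdict is reported.

- **Pin:** it went down with no resistance until the collar met the strap (about 6 N), and I then released it. In the last wrist picture the pin top was at (257,45), against a predicted (257,44.6) for fully home.
- **Thumbscrew:** I turned it clockwise about 115° until it hit the stop. There the twisting moment jumped from about 0.1 to 0.6 N m, and the picture showed the wing square across the strap. The wing angle is judged only from tool yaw and pictures.
- **Back-off:** I turned it back 92°, because the pads had slipped about 2° against the stop. The tool yaw at the end was -0.255 rad, which puts the screw about 1.56 rad from its seat. The wing lay along the strap, and the arm was at rest with the 30 N grip setting on (opening 13.9 mm).

**Checks that failed or disagreed:**
- My first two move calls were refused for missing the spin key. Nothing moved.
- The wrist camera differed from the fixed cameras by about 1 mm. I used wrist-only relative measurements for the insertion.
- A steady upward force of about 5–6 N showed on the tool while it gripped the screw. I did not trace its cause.
- I did not measure whether the bystanders had moved. I felt no contact with them, but I only glimpsed the gauge block and magnet in later pictures.

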